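# Lean the wet chopping board at the blower and hold its lever on full

## Task

Take the small wooden chopping board out of the drying rack and lean it, upright on its short edge and flat-on, against the middle of the wire guard rail in front of the blower's air grille, its foot on the worktop, and let go of it; do not drop it. Then press the blower's spring-return lever down past its first two clicks to the third, full position and keep it pressed there: finish while still holding the lever down, with the board still leaning by itself. Leave the dishes, bottle, jar and cups where they are.

Things in the scene. Friction and masses are not known exactly. Their poses are not given: they have to be found in the camera images.
- board: Small light-wood chopping board, a plain slab 120 wide (its x) x 14 thick (y) x 160 tall (z), about 0.18 kg, a dark hang slot near its top. It starts upright in one of the rack's three slots (which one varies), its underside about 33 mm above the worktop. Origin: centre of its underside. Both faces are alike.
- board_top (a point): Centre of the board's top edge, 160 mm above its underside.
- board_foot (a point): Centre of the board's underside (same point as its origin).
- rack: Fixed black drying rack on a teak board 260 (x) x 340 (y) x 18 mm. Origin: centre of that board's underside. Its 3 slots run along its x, centred at x -30, y -95, -45, +5 mm, each between wire hoops 17 mm apart, tops 88 mm above the worktop. Folded side arm, 104 high, at y -150; bowl and cup on a shelf at y +90. Rack and blower stand left and right of the table, either way round.
- blower: Fixed white dish-drying blower, a box 130 (x) x 260 (y) x 100 high, turned a little. Origin: centre of its underside; its front, at x -65, faces its own -x, roughly towards the robot. Its black air grille with the wire guard is on its +y part (y 0 to 120), the lever on its -y part (y -75). The worktop before the guard is free.
- rest_bar (a point): Middle of the guard's upper rail, a level bar of radius 4 and length 110 mm along the blower's y, 90 mm above the worktop (blower frame x -95, y 60). The board leans on this bar with its foot nearer the robot; about 20 degrees from vertical is good.
- lever (a joint): Angle of the blower's lever: 0 at rest (raised 0.48 rad above level), grows as pressed down; soft clicks at 0.16, 0.32 and 0.48 (third, full position, level), end stop at 0.50. A spring always brings it back to 0. Pressing at the cross-bar takes 5 N at first, up to 11 N near the bottom, rising and falling by about 2 N either way around each click.
- lever_bar (a point): Centre of the cross-bar of the black lever: a round cross-bar (radius 8, length 44 mm along the blower's y) at its free end, 110 mm from its hinge (blower frame x 40, y -75, z 115). At rest x -58, 166 mm above the worktop; in the third position x -70, 115 mm above the worktop. Press the cross-bar from above.
- plate1: Clear dessert plate, 110 mm across, 12 thick, standing in a rack slot; top about 135 mm above the worktop. Origin at its lowest point.
- plate2: The other dessert plate, the same, in another slot.
- bowl: Brown glazed bowl, 104 mm across, 52 high, on the rack's shelf. Origin: centre of its underside.
- cup: Pink plastic cup, 68 mm across, 85 high, on the rack's shelf. Origin: centre of its underside.
- teacup: White teacup without handle, 72 mm across, 50 high, near the robot. Origin: centre of its underside.
- sauce: Amber sauce bottle, 56 mm across, 190 high, at the back. Origin: centre of its underside.
- jar: Glass jar with steel cap, 70 mm across, 90 high, at the back. Origin: centre of its underside.
Not all that is in view belongs to the job. Leave any purple or red look-alike of the board alone.

How it is judged (in metres and radians):
On the way, in this order (a step that is already met when the one before it is completed fails the run):
1. the board leans by itself on the guard rail in front of the grille, let go and at rest (height (world z) of board_foot below 0.015 m and angle between board's own z axis and vertical between 0.1 and 0.62 rad and contact force between board and blower above 0.05 N and x of board_foot in the frame of blower between -0.19 and -0.1 m and y of board_foot in the frame of blower between 0.025 and 0.095 m and angle between the x axis of board and the y axis of blower, either way round below 0.25 rad and contact force between board and the fingers below 0.02 N and contact force between board and the arm below 0.02 N and linear speed of board below 0.02 m/s), for 0.2 s.
2. the lever is pressed past two clicks to the third position and held there (value of joint lever above 0.45 rad and contact force between the fingers and lever above 1 N), for 0.5 s.
At the end, for the whole second after the job is handed in: The board stands on its short edge on the worktop, leaning 6 to 35 degrees on the guard rail, within 35 mm of its middle, square within 14 degrees, foot 100 to 190 mm before the blower origin, at rest, untouched; fingers hold the lever beyond 0.45 rad with over 1 N (all of step 1 and all of step 2); the arm keeps its last pose, push and grip.
It fails at once if a dish, cup, bottle or jar displaced by more than 30 mm or tipped (distance of any of plate1, plate2, bowl, cup, teacup, sauce, jar from where it was at the start of the episode above 0.03 m or angle between any of bowl, cup, teacup, sauce, jar's own z axis and vertical above 0.5 rad).
It fails at once if the board is dropped (in the air, above 60 mm, without the fingers on it) (height (world z) of board_foot above 0.06 m and contact force between the fingers and board below 0.01 N).
It also fails if it takes over 51 s, if anything falls off the work surface, if the arm or the gripper's body presses on something with over 40 N, if the wrist force passes 120 N, or if a joint passes its speed limit or range.

## Robot

A 6-joint arm with a two-finger parallel gripper is mounted at the origin on the work surface. World frame = base frame: x ahead of the robot, y to its left, z up, the work surface at z = 0. Lengths are in mm, angles in degrees, forces in N, time in s.
With the tool pointing down it reaches from about 350 to 850 mm from the base axis. Payload 8.1 kg.
Tool frame: the origin (TCP) lies on the centre line of the jaws, within the pads' length; the fingertips stand 11 mm ahead of it and the grasp point (between the pads) lies 8 mm behind it; z points along the fingers, y is the direction in which the jaws open and shut (so a half turn about z gives the same grasp; the last joint's range is limited). The gripper opens to 85 mm and grips with 20 to 120 N. Pads are 22 mm wide; open, the fingers measure 114 mm over their backs; the gripper's body (76 mm by 85 mm) begins 54 mm behind the grasp point. The pads swing forward as they close: fully open they stand 13 mm farther back than shut.
Start: joints at [-77.43, 7.471, 85.268, -0, 87.261, -4.893], TCP at [180.082, -572.343, 242.292] pointing down, gripper open.
Joint ranges: [-169.43, 169.43], [-51.17, 129.36], [1.28, 143.12], [-76.62, 256.62], [0, 156.53], [-152.29, 152.29]. Speed limits (degrees/s): [136.94, 136.94, 159.86, 180, 180, 180].

## Interface

Orientations are given as [roll, pitch, yaw] about the fixed x, y, z axes, in that order (R = Rz(yaw) Ry(pitch) Rx(roll)).
In Python, from bench import telemetry, viewer, r gives the robot as it stands.
- The arm moves only by the shell command python3 -m inch 'ROWS' [FORCE]. ROWS is JSON, a list of rows, each a list of 3 entries, a list of its own where there are three numbers: the shift along the tool's x, y, z in cm, then the turn, a rotation vector about the tool's x, y, z in rad, then the opening, from 0 (shut) to 1 (fully open). A call has 1 to 20 rows; each row is the pose to reach, as a shift and turn from the pose commanded when the call began, along the tool's axes at that moment; what a row does not reach only later rows make up. A row lasts 1/10 s, in which the tool goes at most 50 mm and 8.59 degrees, less where a joint would pass 70% of its speed; a pose out of reach is approached as far as the arm can. A call with a gripper value outside its range is refused whole. The fingers move at their own pace and stop on an object; FORCE is the grip in N (left out, the last holds). Time passes only in rows, so rows that repeat a pose let the fingers close. It gives the time, the measured TCP pose, the force and the opening at its end, in the units of the state.
- telemetry.sense(): the state, without advancing time (a new reading comes with each control period).
- viewer.snapshot(name): name is "side" or "top" or "wrist"; returns the picture (480x640x3 uint8, red, green, blue); there is no depth.
- viewer.camera_model(name): a dict with "fx", "fy", "cx", "cy" (pixels), "cam_to_world" (4x4, takes a point from camera to world coordinates); the wrist camera has in their place "mount" (4x4, takes a point from camera to tool coordinates, whose origin is the TCP and whose axes are the flange's). Camera axes: x right, y down, z forward; pixel columns grow to the right and rows downward; lengths in mm; the calibration is good to about 2 mm. The wrist camera is an equidistant fisheye: a pixel r from the principal point sees the ray r / f radians off the axis. A picture is of the moment at which its call begins: read the wrist's pose just before it. camera_model takes no time and is no camera call.
- r.hand_in(): hands the job in, once; it reports no verdict.
The state is a dict: "time": time; "joint_pos": joint angles; "qd": joint speeds; "joint_efforts": joint torques, N m; "tool_pos": TCP position; "tcp_rot": TCP orientation; "ft_force": force on the tool from outside, world axes, zero at the start; "wrist_torque": the same for the moment, N m; "finger_gap": finger opening in mm.
Only numpy, scipy, OpenCV 4.12 (cv2) and the standard library are available. Lean on these libraries where they do the work, as an engineer would, in place of code of your own. Each camera call takes 0.05 s, during which the arm holds its last target.

## Working session

There is one attempt and no reset: what is moved stays moved. The work goes in short steps, Python scripts to look and compute and a shell command to move; the robot and the scene stay as the last step left them, time stands still between calls to the robot, and variables do not carry over. Pictures are saved under pics/ and viewed, and the job is handed in when it is done.

```bash
ls; mkdir -p pics; python3 - <<'E'
from bench import telemetry, viewer, r
import cv2
s=telemetry.sense(); print(s)
for n in("side","top","wrist"):
    cv2.imwrite(f"pics/{n}0.png",viewer.snapshot(n)[:,:,::-1]); print(n,viewer.camera_model(n))
E
```

```text
pics
{'time': 0.0, 'joint_pos': array([-7.74312633e+01,  7.51435143e+00,  8.53303554e+01,  1.14685140e-03,
        8.72590858e+01, -4.89271966e+00]), 'qd': array([ 0.08144979, -0.00064655,  0.06401817,  0.00131847, -0.07981499,
        0.0164708 ]), 'joint_efforts': array([-2.19921778e-03, -5.69396710e+01, -5.00559318e+01, -5.73685120e-04,
        1.42698051e-02, -1.89511417e-05]), 'tool_pos': array([ 179.95637766, -571.83201342,  241.24196193]), 'tcp_rot': array([-1.79896683e+02, -9.99376424e-03,  1.74613914e+01]), 'ft_force': array([ 0.31296432, -0.75777414,  0.24778256]), 'wrist_torque': array([ 0.0035543 , -0.01469217,  0.0293089 ]), 'finger_gap': 85.34312205658448}
side {'fx': 493.06804738903304, 'fy': 493.06804738903304, 'cx': 320.22159385316303, 'cy': 234.67424523949853, 'cam_to_world': array([[-7.39330415e-01, -3.19869050e-01,  5.92515255e-01,
        -1.10253112e+02],
       [-6.73234102e-01,  3.66970898e-01, -6.41940966e-01,
         7.45848697e+02],
       [-1.20988079e-02, -8.73507957e-01, -4.86659499e-01,
         7.08937990e+02],
       [ 0.00000000e+00,  0.00000000e+00
[... 269 characters left out ...]
34e-01,  1.76096617e-02, -1.34440179e-03,
        -2.55241673e+01],
       [-1.99459525e-03, -1.88229182e-01, -9.82123107e-01,
         1.33363569e+03],
       [ 0.00000000e+00,  0.00000000e+00,  0.00000000e+00,
         1.00000000e+00]])}
wrist {'fx': 371.64829954431775, 'fy': 371.64829954431775, 'cx': 320.86673302385043, 'cy': 242.8612240021021, 'mount': array([[ 1.58875448e-04, -9.46399476e-01, -3.22998463e-01,
         8.22983346e+01],
       [ 9.99999765e-01, -6.51194531e-05,  6.82679494e-04,
         1.15530314e-01],
       [-6.67120999e-04, -3.22998496e-01,  9.46399243e-01,
        -1.32330795e+02],
       [ 0.00000000e+00,  0.00000000e+00,  0.00000000e+00,
         1.00000000e+00]])}
```

View pics/side0.png

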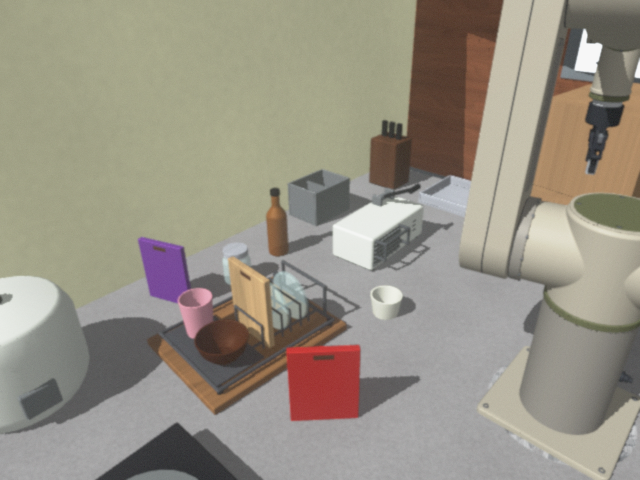

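View pics/top0.png

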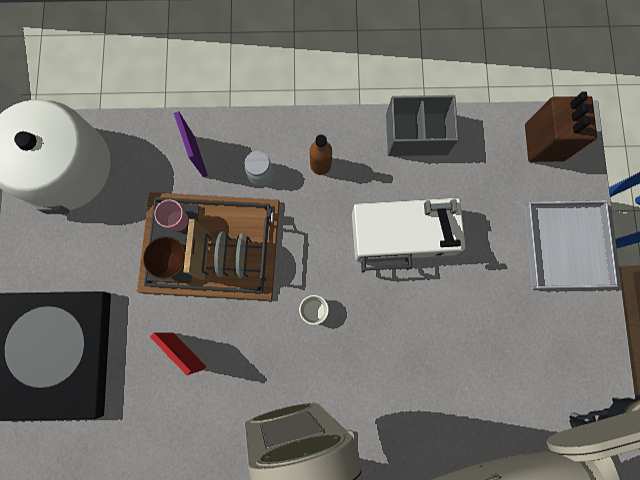

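View pics/wrist0.png

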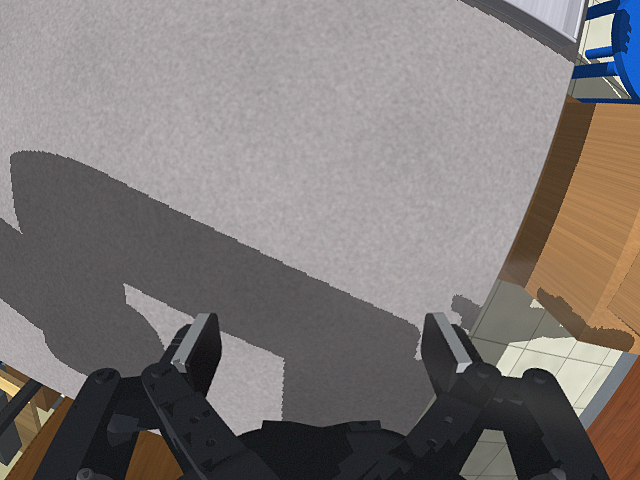

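```bash
python3 - <<'E'
import cv2
t=cv2.imread("pics/top0.png"); 
cv2.imwrite("pics/tc1.png",cv2.resize(t[185:305,130:290],None,fx=5,fy=5,interpolation=cv2.INTER_CUBIC))
cv2.imwrite("pics/tc2.png",cv2.resize(t[185:285,340:480],None,fx=5.7,fy=5.7,interpolation=cv2.INTER_CUBIC))
s=cv2.imread("pics/side0.png"); 
cv2.imwrite("pics/sc1.png",cv2.resize(s[225:405,145:355],None,fx=3.3,fy=3.3,interpolation=cv2.INTER_CUBIC))
cv2.imwrite("pics/sc2.png",cv2.resize(s[170:280,320:450],None,fx=5,fy=5,interpolation=cv2.INTER_CUBIC))
E
```

```text
(no output)
```

View pics/tc1.png

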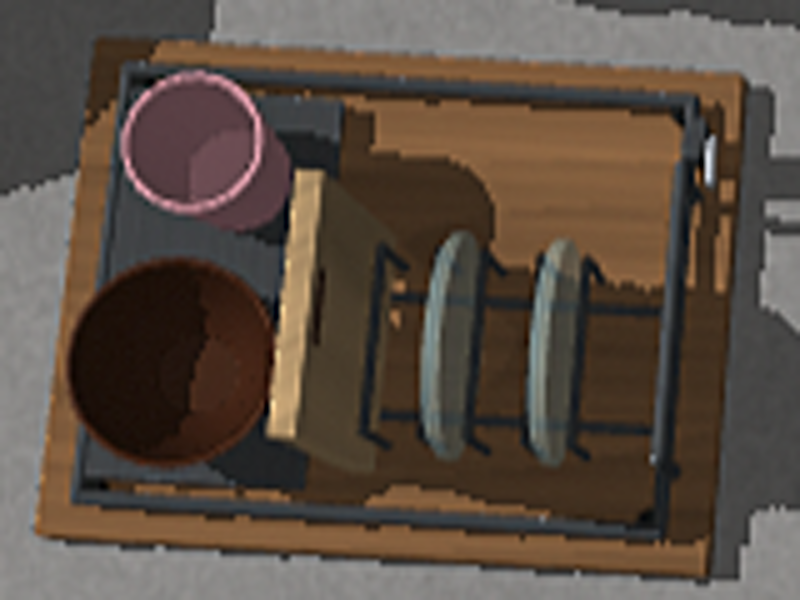

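View pics/tc2.png

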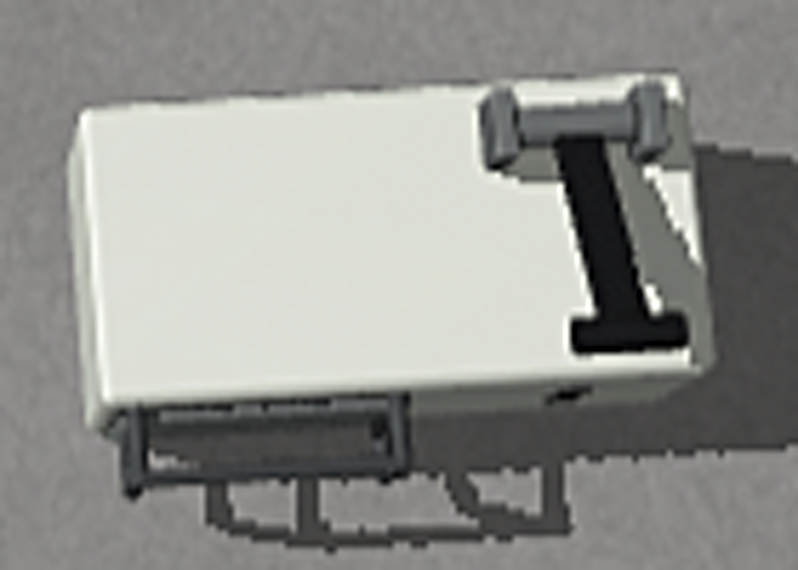

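View pics/sc1.png

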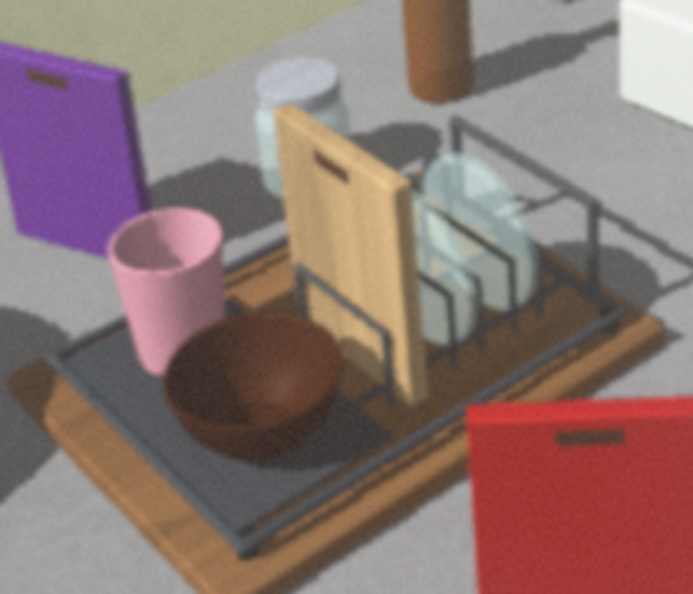

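View pics/sc2.png

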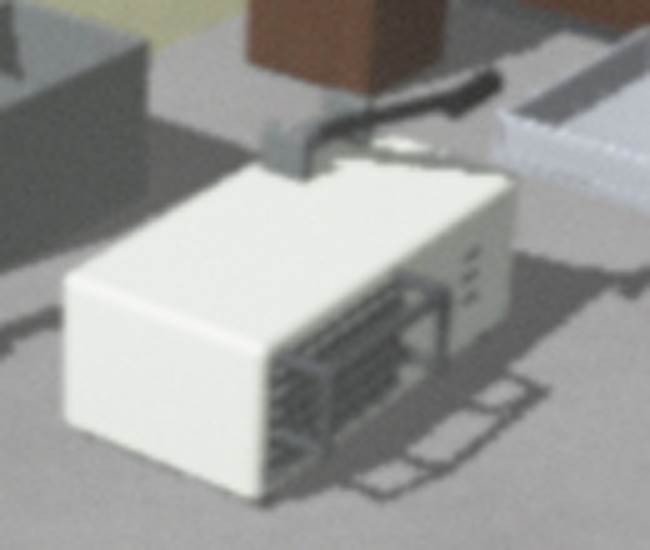

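```bash
cat > h.py <<'E'
import numpy as np
from bench import telemetry, viewer
def px2w(cam,u,v,z):
    m=viewer.camera_model(cam); T=np.array(m["cam_to_world"])
    d=T[:3,:3]@np.array([(u-m["cx"])/m["fx"],(v-m["cy"])/m["fy"],1]); o=T[:3,3]
    return o+d*(z-o[2])/d[2]
def w2px(cam,p):
    m=viewer.camera_model(cam); T=np.array(m["cam_to_world"]); c=T[:3,:3].T@(np.array(p)-T[:3,3])
    return np.array([m["fx"]*c[0]/c[2]+m["cx"],m["fy"]*c[1]/c[2]+m["cy"]])
E
python3 - <<'E'
from h import *
np.set_printoptions(precision=1,suppress=True)
def c1(u,v,z): return px2w("top",130+(u+.5)/5-.5,185+(v+.5)/5-.5,z)
def c2(u,v,z): return px2w("top",340+(u+.5)/5.7-.5,185+(v+.5)/5.7-.5,z)
def s1(u,v,z): return px2w("side",145+(u+.5)/3.3-.5,225+(v+.5)/3.3-.5,z)
def s2(u,v,z): return px2w("side",320+(u+.5)/5-.5,170+(v+.5)/5-.5,z)
print("board top corners"); 
for p in [(297,170),(325,170),(296,438),(268,436)]: print(c1(*p,193))
print("side board"); 
for p in [(283,108),(408,187),(392,195),(275,118)]: print(s1(*p,193))
print("rack"); R=[c1(*p,18) for p in [(95,38),(745,75),(708,578),(38,535)]]; print(np.array(R),np.mean(R,0)); 
print("blower top"); R=[c2(*p,100) for p in [(82,108),(682,75),(712,358),(100,408)]]; print(np.array(R),np.mean(R,0)); 
print("side blower", *[s2(*p,100) for p in [(65,283),(265,348),(515,180)]])
print("rail",c2(132,485,90),c2(402,470,90), s2(320,368,90),s2(440,280,90))
print("bar",c2(630,333,166), "ends",c2(573,335,166),c2(687,332,166))
E
```

```text
board top corners
[596.3 256.5 193. ]
[596. 244. 193.]
[476.3 253.5 193. ]
[477.4 265.8 193. ]
side board
[590.3 251.8 193. ]
[471.2 258.7 193. ]
[472.1 269.9 193. ]
[584.9 262.2 193. ]
rack
[[707.6 406.6  18. ]
 [681.7  69.3  18. ]
 [423.4  88.7  18. ]
 [450.7 424.2  18. ]] [565.8 247.2  18. ]
blower top
[[ 647.3 -119.2  100. ]
 [ 657.2 -374.9  100. ]
 [ 535.1 -379.1  100. ]
 [ 518.5 -122.7  100. ]] [ 589.5 -249.   100. ]
side blower [ 637.4 -112.4  100. ] [ 517.2 -126.   100. ] [ 526.8 -371.9  100. ]
rail [ 487.3 -135.8   90. ] [ 491.6 -249.    90. ] [ 494.7 -142.2   90. ] [ 501.7 -259.7   90. ]
bar [ 535.2 -328.4  166. ] ends [ 534.8 -305.8  166. ] [ 535.2 -351.   166. ]
```

```bash
cat >> h.py <<'E'
from scipy.spatial.transform import Rotation as Ro
np.set_printoptions(precision=3,suppress=True)
B0=np.array([588.5,-249.5,0.]); BY=2.4; RB=Ro.from_euler('z',BY,degrees=True)
def b2w(p): return B0+RB.apply(p)
def Rt(yaw,tilt=0,roll=0): return Ro.from_rotvec(RB.apply([0,np.radians(tilt),0]))*Ro.from_euler('xyz',[180,0,yaw],degrees=True)
def plan(pos,R):
    s=telemetry.sense(); p=s["tool_pos"]; R0=Ro.from_euler('xyz',s["tcp_rot"],degrees=True)
    sh=R0.inv().apply(np.array(pos)-p)/10; rv=(R0.inv()*R).as_rotvec()
    print("t %.2f"%s["time"],"tcp",p,s["tcp_rot"],"F",s["ft_force"],"gap",s["finger_gap"],"\nshift cm",sh,"rotvec",rv); return sh,rv
E
python3 - <<'E'
from h import *
plan([536,255,275],Rt(175.8))
E
```

```text
t 0.15 tcp [ 179.984 -571.919  241.445] [-179.914   -0.007   17.462] F [-0.32   0.046  0.244] gap 85.27334236752243 
shift cm [ 58.775 -68.203  -3.246] rotvec [-0.    -0.002 -2.764]
```

```bash
python3 -m inch '[[[0,0,-5],[0,0,0],0.6],[[5,-6,-5],[0,0,-0.15],0.6],[[58.8,-68.2,-3.2],[0,0,-2.764],0.6],[[58.8,-68.2,-3.2],[0,0,-2.764],0.6],[[58.8,-68.2,-3.2],[0,0,-2.764],0.6],[[58.8,-68.2,-3.2],[0,0,-2.764],0.6],[[58.8,-68.2,-3.2],[0,0,-2.764],0.6],[[58.8,-68.2,-3.2],[0,0,-2.764],0.6],[[58.8,-68.2,-3.2],[0,0,-2.764],0.6],[[58.8,-68.2,-3.2],[0,0,-2.764],0.6],[[58.8,-68.2,-3.2],[0,0,-2.764],0.6],[[58.8,-68.2,-3.2],[0,0,-2.764],0.6],[[58.8,-68.2,-3.2],[0,0,-2.764],0.6],[[58.8,-68.2,-3.2],[0,0,-2.764],0.6],[[58.8,-68.2,-3.2],[0,0,-2.764],0.6],[[58.8,-68.2,-3.2],[0,0,-2.764],0.6],[[58.8,-68.2,-3.2],[0,0,-2.764],0.6],[[58.8,-68.2,-3.2],[0,0,-2.764],0.6],[[58.8,-68.2,-3.2],[0,0,-2.764],0.6],[[58.8,-68.2,-3.2],[0,0,-2.764],0.6]]' 30
python3 - <<'E'
from h import *
plan([536,255,275],Rt(175.8))
print(telemetry.sense()["joint_pos"])
E
```

```text
time: 2.15
tool_pos: [536.3, 259.5, 270.8]
tcp_rot: [-180.0, -0.3, 176.4]
ft_force: [-1.4, -0.5, -0.8]
finger_gap: 51.0
t 2.15 tcp [536.268 259.478 270.831] [-179.987   -0.255  176.403] F [-1.432 -0.466 -0.767] gap 51.04842224421794 
shift cm [ 0.    -0.449 -0.417] rotvec [-0.    -0.004  0.011]
[ 20.834   6.441  83.418   0.093  90.378 -65.568]
```

```bash
python3 -m inch '[[[0,0,0],[0,0,0],0.6],[[0,0,0],[0,0,0],0.6]]' >/dev/null
python3 - <<'E'
from h import *
import cv2
plan([536,255,275],Rt(175.8))
cv2.imwrite("pics/w1.png",viewer.snapshot("wrist")[:,:,::-1])
E
```

```text
t 2.35 tcp [536.117 254.308 274.065] [-179.97    -0.026  175.701] F [ 0.274  0.373 -0.382] gap 51.437226604098726 
shift cm [ 0.017  0.068 -0.094] rotvec [-0.001 -0.    -0.002]
```

View pics/w1.png

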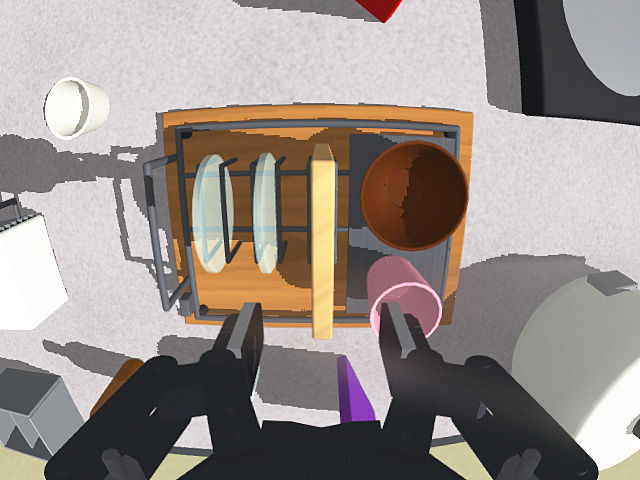

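```bash
python3 -m inch '[[[0,0.07,3],[0,0,0],0.6],[[0,0.07,6],[0,0,0],0.6],[[0,0.07,8.5],[0,0,0],0.6],[[0,0.07,10.3],[0,0,0],0.6],[[0,0.07,10.3],[0,0,0],0.6],[[0,0.07,10.3],[0,0,0],0.4],[[0,0.07,10.3],[0,0,0],0.0],[[0,0.07,10.3],[0,0,0],0.0],[[0,0.07,10.3],[0,0,0],0.0],[[0,0.07,10.3],[0,0,0],0.0],[[0,0.07,10.3],[0,0,0],0.0],[[0,0.07,10.3],[0,0,0],0.0]]' 50
python3 - <<'E'
from h import *
import cv2
plan([536,255,170],Rt(175.8))
cv2.imwrite("pics/w2.png",viewer.snapshot("wrist")[:,:,::-1])
E
```

```text
time: 3.6
tool_pos: [537.6, 255.7, 173.6]
tcp_rot: [179.9, 0.2, 175.8]
ft_force: [-0.1, -0.6, 7.0]
finger_gap: 13.4
t 3.60 tcp [537.582 255.72  173.601] [179.927   0.189 175.817] F [-0.142 -0.576  7.045] gap 13.354622078846965 
shift cm [ 0.154 -0.084  0.359] rotvec [0.001 0.003 0.   ]
```

View pics/w2.png

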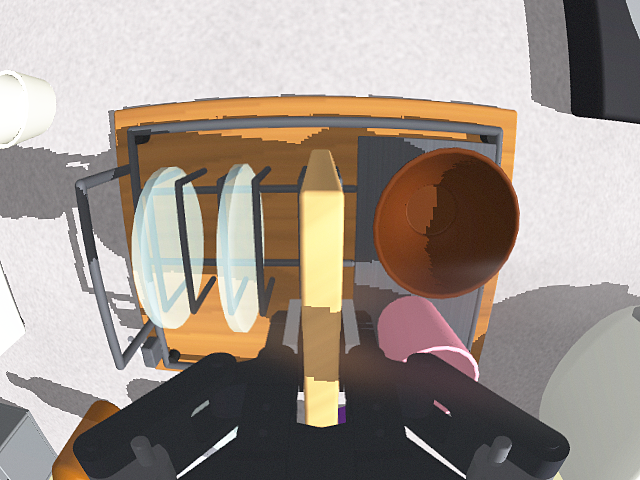

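```bash
python3 -m inch '[[[0,0,-1],[0,0,0],0],[[0,0,-3],[0,0,0],0],[[0,0,-6],[0,0,0],0],[[0,0,-9],[0,0,0],0],[[0,0,-12],[0,0,0],0],[[0,0,-14],[0,0,0],0],[[0,0,-14],[0,0,0],0],[[0,0,-14],[0,0,0],0]]' 50
python3 - <<'E'
from h import *
import cv2
print(b2w([-120,60,314]))
plan(b2w([-120,60,314]),Rt(92.4))
cv2.imwrite("pics/s3.png",viewer.snapshot("side")[170:380,130:410][:,:,::-1])
E
```

```text
time: 4.45
tool_pos: [536.4, 255.4, 311.2]
tcp_rot: [180.0, 0.0, 175.8]
ft_force: [-0.1, 0.2, -2.7]
finger_gap: 13.4
[ 466.093 -194.578  314.   ]
t 4.45 tcp [536.382 255.441 311.176] [179.989   0.019 175.831] F [-0.096  0.162 -2.652] gap 13.357909507669614 
shift cm [  3.739 -45.394  -0.292] rotvec [0.    0.    1.456]
```

View pics/s3.png

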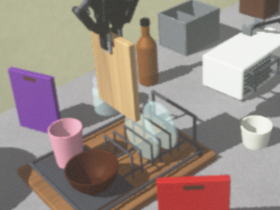

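```bash
python3 -m inch '[[[0.1,-1,0],[0,0,0.03],0],[[0.3,-4,0],[0,0,0.12],0],[[0.6,-8,0],[0,0,0.24],0],[[0.9,-12,0],[0,0,0.36],0],[[1.2,-16,0],[0,0,0.48],0],[[1.5,-20,0],[0,0,0.6],0],[[1.8,-24,0],[0,0,0.73],0],[[2.2,-28,0],[0,0,0.86],0],[[2.6,-32,0],[0,0,0.99],0],[[3,-36,0],[0,0,1.12],0],[[3.3,-40,0],[0,0,1.25],0],[[3.5,-43,0],[0,0,1.37],0],[[3.7,-44.7,0],[0,0,1.43],0],[[3.7,-45.4,0],[0,0,1.456],0],[[3.7,-45.4,0],[0,0,1.456],0],[[3.7,-45.4,0],[0,0,1.456],0]]' 50
python3 - <<'E'
from h import *
import cv2
plan(b2w([-125,60,210]),Rt(92.4,20))
print(telemetry.sense()["joint_pos"])
cv2.imwrite("pics/s4.png",cv2.resize(viewer.snapshot("side")[60:320,250:530][:,:,::-1],None,fx=2.3,fy=2.3))
E
```

```text
time: 6.1
tool_pos: [466.3, -194.0, 310.7]
tcp_rot: [-180.0, -0.1, 92.5]
ft_force: [-0.4, 1.3, -2.2]
finger_gap: 13.4
t 6.10 tcp [ 466.267 -193.986  310.672] [-179.955   -0.056   92.48 ] F [-0.384  1.263 -2.197] gap 13.365122144800363 
shift cm [-0.068 -0.512 10.068] rotvec [ 0.348 -0.001  0.002]
[-28.426  -8.364  93.947   0.025  94.484 -30.904]
```

View pics/s4.png

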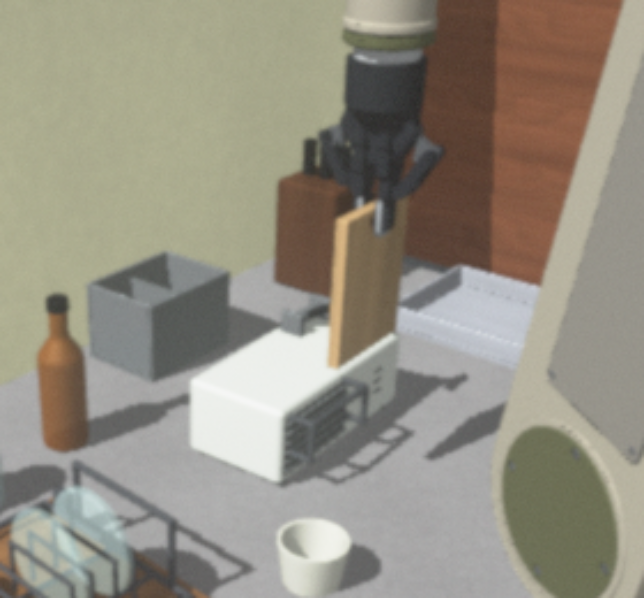

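```bash
python3 - <<'E'
from h import *
t=np.array([466.267,-193.986,310.672])
for a in (135,140.6,146):
  for dx,dz in((-7,-a),(7,-a),(-7,160-a),(7,160-a)):
    for dy in(60,-60):
      p=w2px("side",t+RB.apply([dx,dy,dz])); print(a,dx,dy,round(dz),(p-[250,60]+.5)*2.3-.5)
E
```

```text
135 -7 60 -135 [337.87  364.721]
135 -7 -60 -135 [396.944 325.456]
135 7 60 -135 [326.26  360.842]
135 7 -60 -135 [385.703 322.074]
135 -7 60 25 [348.48  215.612]
135 -7 -60 25 [410.781 183.97 ]
135 7 60 25 [335.964 212.538]
135 7 -60 25 [398.698 181.32 ]
140.6 -7 60 -141 [337.525 369.578]
140.6 -7 -60 -141 [396.491 330.087]
140.6 7 60 -141 [325.944 365.676]
140.6 7 -60 -141 [385.277 326.683]
140.6 -7 60 19 [348.083 221.192]
140.6 -7 -60 19 [410.265 189.242]
140.6 7 60 19 [335.601 218.086]
140.6 7 -60 19 [398.214 186.562]
146 -7 60 -146 [337.193 374.24 ]
146 -7 -60 -146 [396.056 334.533]
146 7 60 -146 [325.64  370.315]
146 7 -60 -146 [384.869 331.109]
146 -7 60 14 [347.702 226.547]
146 -7 -60 14 [409.77  194.301]
146 7 60 14 [335.253 223.409]
146 7 -60 14 [397.75  191.594]
```

```bash
python3 -m inch '[[[-0.1,-0.1,1],[0.05,0,0],0],[[-0.1,-0.2,3],[0.12,0,0],0],[[-0.1,-0.3,5],[0.19,0,0],0],[[-0.1,-0.4,7],[0.26,0,0],0],[[-0.1,-0.5,9],[0.32,0,0],0],[[-0.1,-0.5,10],[0.348,0,0],0],[[-0.1,-0.5,10],[0.348,0,0],0],[[-0.1,-0.5,10],[0.348,0,0],0]]' 50
python3 - <<'E'
from h import *
import cv2
plan(b2w([-98,60,143]),Rt(92.4,20))
cv2.imwrite("pics/s5.png",cv2.resize(viewer.snapshot("side")[60:320,250:530][:,:,::-1],None,fx=2.3,fy=2.3))
cv2.imwrite("pics/w5.png",viewer.snapshot("wrist")[:,:,::-1])
E
```

```text
time: 6.95
tool_pos: [461.9, -195.2, 211.4]
tcp_rot: [-160.1, -0.0, 92.5]
ft_force: [-0.4, 0.3, -1.7]
finger_gap: 13.1
t 6.95 tcp [ 461.898 -195.192  211.443] [-160.098   -0.017   92.509] F [-0.42   0.29  -1.671] gap 13.067424356241311 
shift cm [0.037 4.795 5.543] rotvec [0.002 0.    0.002]
```

View pics/s5.png

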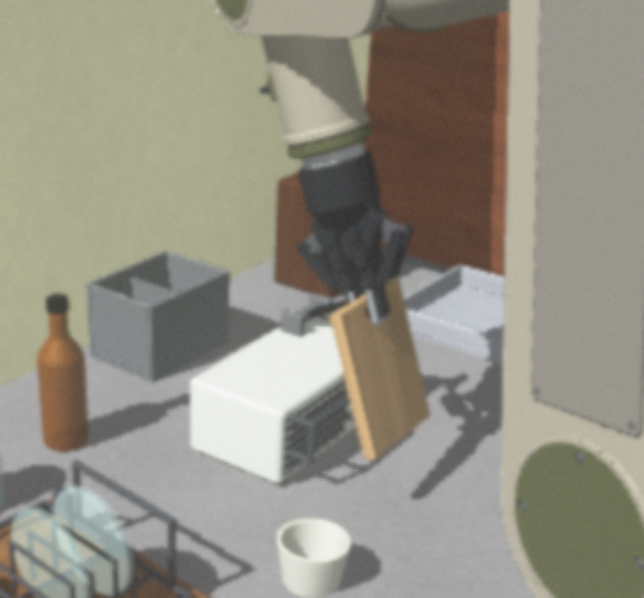

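View pics/w5.png

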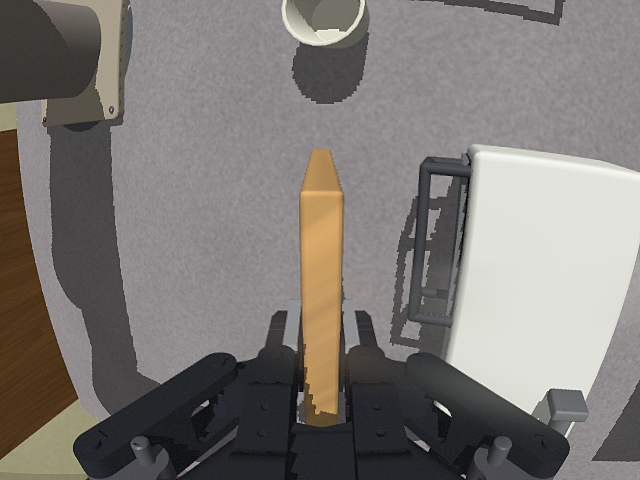

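```bash
cat >> h.py <<'E'
def wpx(u,v,z,p,rot):
    m=viewer.camera_model("wrist"); M=np.array(m["mount"]); x=(u-m["cx"])/m["fx"]; y=(v-m["cy"])/m["fy"]; th=np.hypot(x,y)
    d=np.array([x/th*np.sin(th),y/th*np.sin(th),np.cos(th)]); R=Ro.from_euler('xyz',rot,degrees=True)
    d=R.apply(M[:3,:3]@d); o=np.array(p)+R.apply(M[:3,3]); return o+d*(z-o[2])/d[2]
E
python3 - <<'E'
from h import *
p=[461.898,-195.192,211.443]; r=[-160.098,-.017,92.509]
for u,v,z in((427,162,90),(416,319,90),(473,148,100),):
    w=wpx(u,v,z,p,r); print(w, RB.inv().apply(w-B0))
E
```

```text
[ 487.877 -136.21    90.   ] [-95.791 117.404  90.   ]
[ 495.217 -251.838   90.   ] [-93.299   1.57   90.   ]
[ 516.389 -122.684  100.   ] [-66.737 129.724 100.   ]
```

```bash
python3 -m inch '[[[0,1,0.5],[0,0,0],0],[[0,3,2],[0,0,0],0],[[0,4.4,4],[0,0,0],0],[[0,4.8,5.2],[0,0,0],0],[[0,4.8,5.5],[0,0,0],0],[[0,4.8,5.5],[0,0,0],0],[[0,4.8,5.5],[0,0,0],0]]' 50
python3 - <<'E'
from h import *
import cv2
plan(b2w([-91.1,60,133]),Rt(92.4,20))
cv2.imwrite("pics/s6.png",cv2.resize(viewer.snapshot("side")[160:300,330:510][:,:,::-1],None,fx=4,fy=4))
cv2.imwrite("pics/t6.png",cv2.resize(viewer.snapshot("top")[180:320,340:480][:,:,::-1],None,fx=4,fy=4))
E
```

```text
time: 7.75
tool_pos: [488.2, -195.2, 144.5]
tcp_rot: [-160.1, 0.0, 92.4]
ft_force: [-0.4, 1.0, -2.5]
finger_gap: 13.5
t 7.75 tcp [ 488.208 -195.159  144.462] [-160.15     0.045   92.395] F [-0.358  1.014 -2.472] gap 13.482316251929097 
shift cm [0.152 1.031 0.846] rotvec [ 0.003  0.001 -0.   ]
```

View pics/s6.png

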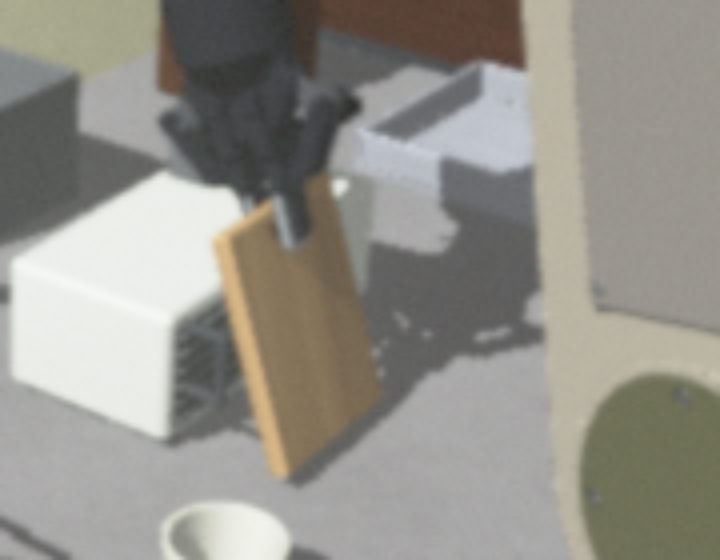

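View pics/t6.png

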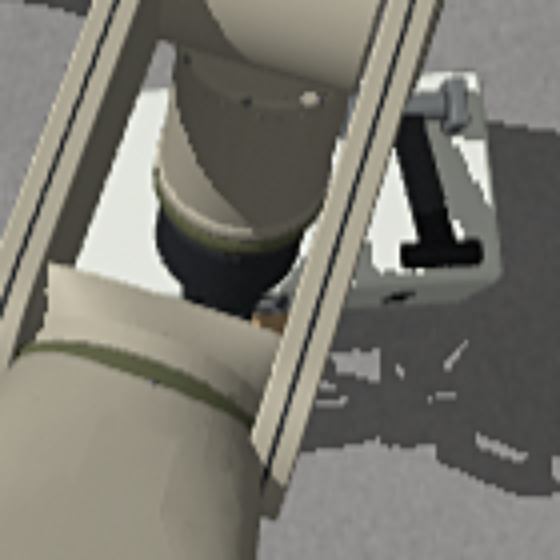

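```bash
python3 -m inch '[[[0.1,0.3,0.3],[0,0,0],0],[[0.15,0.6,0.6],[0,0,0],0],[[0.15,0.8,0.8],[0,0,0],0],[[0.15,0.8,0.8],[0,0,0],0],[[0.15,0.8,0.8],[0,0,0],0]]' 50
python3 - <<'E'
from h import *
import cv2
plan(b2w([-91.1,60,133]),Rt(92.4,20))
cv2.imwrite("pics/s7.png",cv2.resize(viewer.snapshot("side")[160:300,330:510][:,:,::-1],None,fx=4,fy=4))
E
```

```text
time: 8.35
tool_pos: [492.9, -193.1, 134.2]
tcp_rot: [-160.1, 0.0, 92.4]
ft_force: [-2.0, 1.6, 8.8]
finger_gap: 12.8
t 8.35 tcp [ 492.944 -193.079  134.214] [-160.078    0.022   92.414] F [-2.012  1.581  8.755] gap 12.78959827522726 
shift cm [-0.037  0.23   0.046] rotvec [0.001 0.    0.   ]
```

View pics/s7.png

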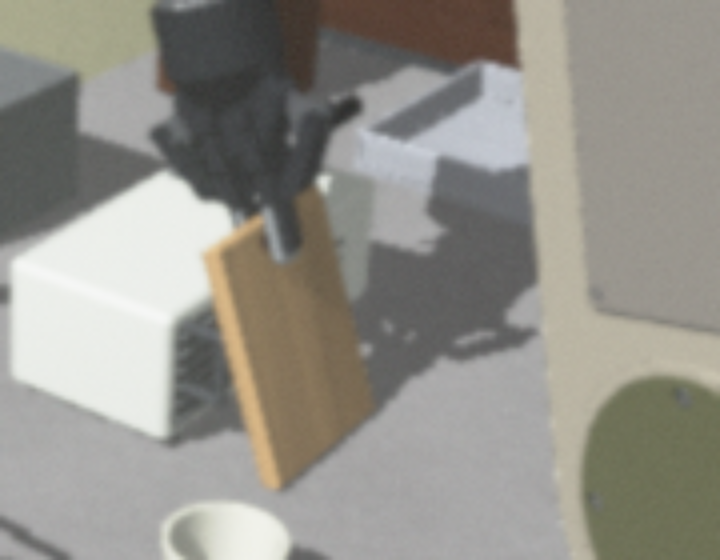

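```bash
python3 -m inch '[[[0,0.1,-0.12],[0,0,0],0],[[0,0.24,-0.2],[0,0,0],0],[[0,0.24,-0.2],[0,0,0],0],[[0,0.24,-0.2],[0,0,0],0]]' 50
python3 - <<'E'
from h import *
plan(b2w([-91.1,60,133]),Rt(92.4,20))
E
```

```text
time: 8.8
tool_pos: [495.2, -193.0, 134.2]
tcp_rot: [-160.0, 0.0, 92.4]
ft_force: [-3.1, 0.3, 4.5]
finger_gap: 13.2
t 8.80 tcp [ 495.159 -193.04   134.201] [-159.997    0.      92.405] F [-3.104  0.338  4.493] gap 13.201924235261984 
shift cm [-0.032  0.022  0.12 ] rotvec [-0.  0.  0.]
```

```bash
python3 -m inch '[[[0,0,0],[0,0,0],0.2],[[0,0,0],[0,0,0],0.25],[[0,0,0],[0,0,0],0.35],[[0,0,0],[0,0,0],0.35],[[0,0,0],[0,0,0],0.35],[[0,0,0],[0,0,0],0.35]]' 20
python3 - <<'E'
from h import *
import cv2
plan(b2w([-91.1,60,133]),Rt(92.4,20))
cv2.imwrite("pics/s8.png",cv2.resize(viewer.snapshot("side")[160:300,330:510][:,:,::-1],None,fx=4,fy=4))
cv2.imwrite("pics/w8.png",viewer.snapshot("wrist")[:,:,::-1])
E
```

```text
time: 9.4
tool_pos: [495.5, -193.0, 134.0]
tcp_rot: [-160.1, -0.0, 92.4]
ft_force: [-0.0, -0.4, 0.6]
finger_gap: 29.7
t 9.40 tcp [ 495.532 -192.998  134.009] [-160.066   -0.001   92.41 ] F [-0.035 -0.39   0.57 ] gap 29.698453360512435 
shift cm [-0.035 -0.02   0.115] rotvec [0.001 0.    0.   ]
```

View pics/s8.png

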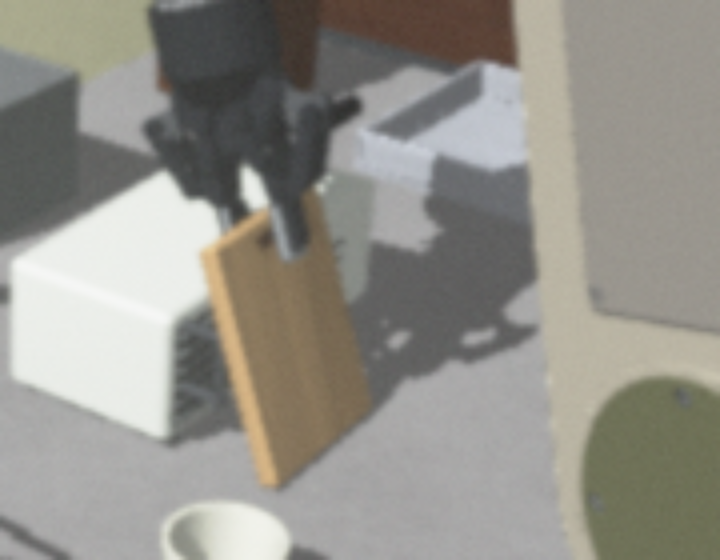

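View pics/w8.png

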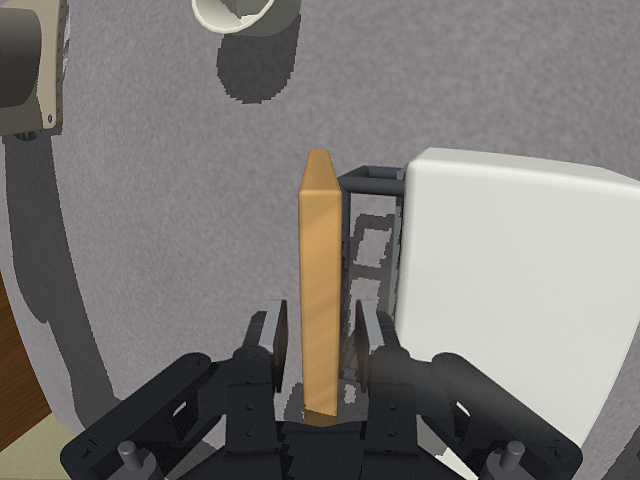

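```bash
python3 -m inch '[[[0,0,-0.5],[0,0,0],0.35],[[0,0,-1.5],[0,0,0],0.35],[[0,0,-3],[0,0,0],0.35],[[0,0,-5],[0,0,0],0.35],[[0,0,-8],[0,0,0],0.35],[[0,0,-11],[0,0,0],0.35],[[0,0,-11],[0,0,0],0.35],[[0,0,-11],[0,0,0],0.35]]'
python3 - <<'E'
from h import *
import cv2
plan(b2w([-58,-75,240]),Rt(92.4,0))
cv2.imwrite("pics/s9.png",cv2.resize(viewer.snapshot("side")[120:280,320:510][:,:,::-1],None,fx=3.7,fy=3.7))
cv2.imwrite("pics/w9.png",viewer.snapshot("wrist")[:,:,::-1])
E
```

```text
time: 10.3
tool_pos: [534.1, -191.6, 239.3]
tcp_rot: [-160.2, 0.1, 92.4]
ft_force: [-0.3, 0.0, -1.2]
finger_gap: 30.2
t 10.30 tcp [ 534.136 -191.628  239.341] [-160.244    0.074   92.423] F [-0.303  0.015 -1.228] gap 30.159925329998277 
shift cm [-13.51   -0.596   0.163] rotvec [-0.345  0.001  0.   ]
```

View pics/s9.png

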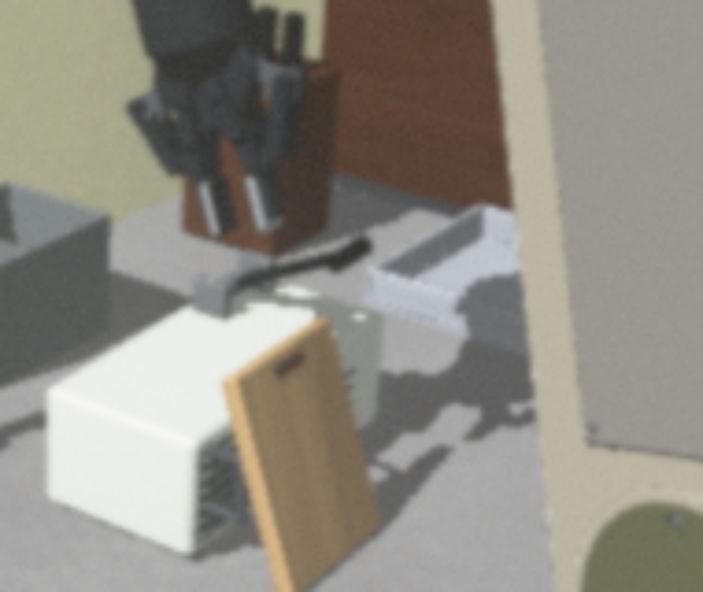

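View pics/w9.png

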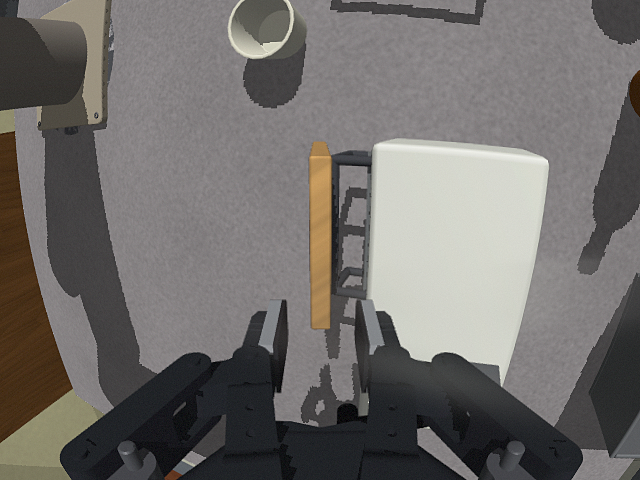

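```bash
python3 -m inch '[[[-1,0,-0.5],[-0.03,0,0],0],[[-4,-0.2,-0.5],[-0.12,0,0],0],[[-8,-0.3,-0.3],[-0.22,0,0],0],[[-11.5,-0.5,0],[-0.3,0,0],0],[[-13.5,-0.6,0.1],[-0.345,0,0],0],[[-13.5,-0.6,0.1],[-0.345,0,0],0],[[-13.5,-0.6,0.1],[-0.345,0,0],0],[[-13.5,-0.6,0.1],[-0.345,0,0],0]]' 60
python3 - <<'E'
from h import *
import cv2
plan(b2w([-60,-75,190]),Rt(92.4,0))
cv2.imwrite("pics/s10.png",cv2.resize(viewer.snapshot("side")[120:300,320:510][:,:,::-1],None,fx=3.3,fy=3.3))
cv2.imwrite("pics/w10.png",viewer.snapshot("wrist")[:,:,::-1])
E
```

```text
time: 11.2
tool_pos: [532.7, -325.9, 238.3]
tcp_rot: [-179.8, -0.0, 92.4]
ft_force: [-0.2, 0.1, -0.4]
finger_gap: -0.4
t 11.20 tcp [ 532.653 -325.917  238.303] [-179.786   -0.032   92.433] F [-0.15   0.059 -0.408] gap -0.41088597679960914 
shift cm [-0.101 -0.082  4.831] rotvec [-0.004 -0.001  0.001]
```

View pics/s10.png

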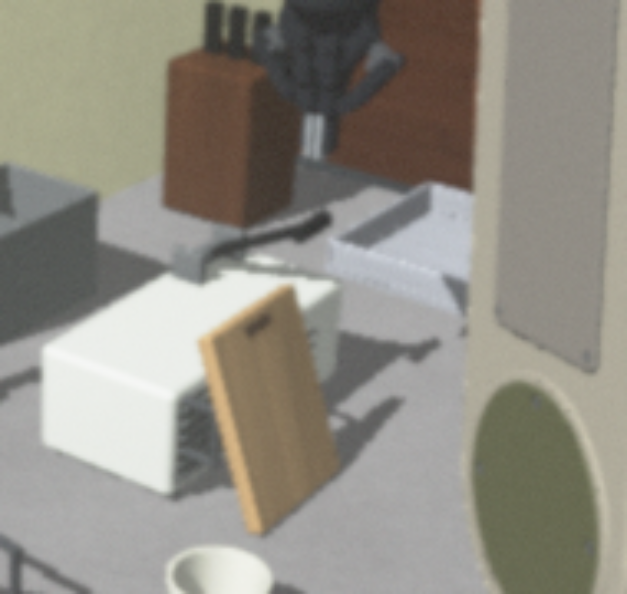

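View pics/w10.png

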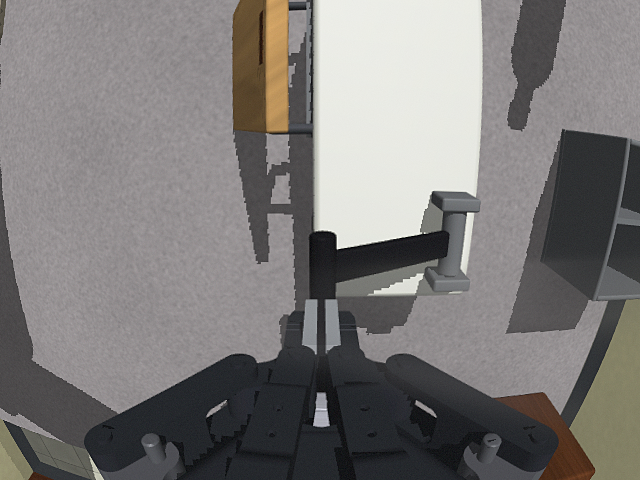

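```bash
python3 - <<'E'
from h import *
p=[532.653,-325.917,238.303]; r=[-179.786,-.032,92.433]
w=wpx(323,234,168,p,r); print(RB.inv().apply(w-B0))
# board in blower frame: side crop points, offset (320,120), 3.3
def s(u,v,z): return RB.inv().apply(px2w("side",320+(u+.5)/3.3-.5,120+(v+.5)/3.3-.5,z)-B0)
print("foot", s(260,535,0), s(338,468,0)); print("top",s(203,347,150),s(285,292,150))
# board top far corners wrist
for u,v in((288,132),(267,132)): print(RB.inv().apply(wpx(u,v,152,p,r)-B0))
E
```

```text
[-58.933 -55.015 168.   ]
foot [-142.865  116.917    0.   ] [-141.013   -4.195    0.   ]
top [-90.695 129.382 150.   ] [-89.549  13.668 150.   ]
[-79.357   2.264 152.   ]
[-91.706   2.539 152.   ]
```

```bash
python3 -m inch '[[[-0.1,0,2],[0,0,0],0],[[-0.15,0,4],[0,0,0],0],[[-0.15,0,5],[0,0,0],0],[[-0.15,0,5.4],[0,0,0],0],[[-0.15,-0.1,5.7],[0,0,0],0],[[-0.15,-0.25,6.1],[0,0,0],0],[[-0.15,-0.4,6.6],[0,0,0],0],[[-0.15,-0.6,7.1],[0,0,0],0],[[-0.15,-0.7,7.6],[0,0,0],0],[[-0.15,-0.85,8.2],[0,0,0],0],[[-0.15,-0.95,8.7],[0,0,0],0],[[-0.15,-1.05,9.3],[0,0,0],0],[[-0.15,-1.05,9.3],[0,0,0],0]]' 60
python3 - <<'E'
from h import *
import cv2
plan(b2w([-70,-76.5,133]),Rt(92.4,0))
cv2.imwrite("pics/s11.png",cv2.resize(viewer.snapshot("side")[120:300,320:510][:,:,::-1],None,fx=3.3,fy=3.3))
cv2.imwrite("pics/w11.png",viewer.snapshot("wrist")[:,:,::-1])
E
```

```text
time: 12.6
tool_pos: [522.1, -329.0, 147.2]
tcp_rot: [-179.8, 0.1, 92.4]
ft_force: [-6.0, 1.0, 11.9]
finger_gap: -0.2
t 12.60 tcp [ 522.15  -329.002  147.225] [-179.841    0.099   92.433] F [-5.982  0.972 11.891] gap -0.2301148665183758 
shift cm [ 0.018 -0.034  1.423] rotvec [-0.003  0.002  0.001]
```

View pics/s11.png

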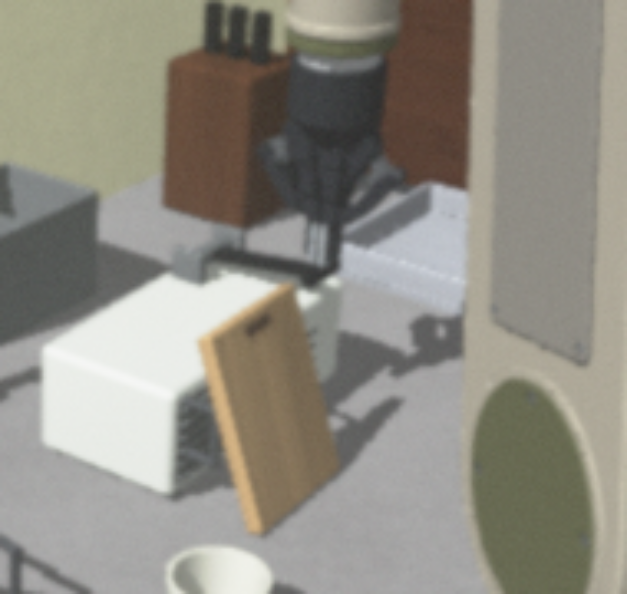

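View pics/w11.png

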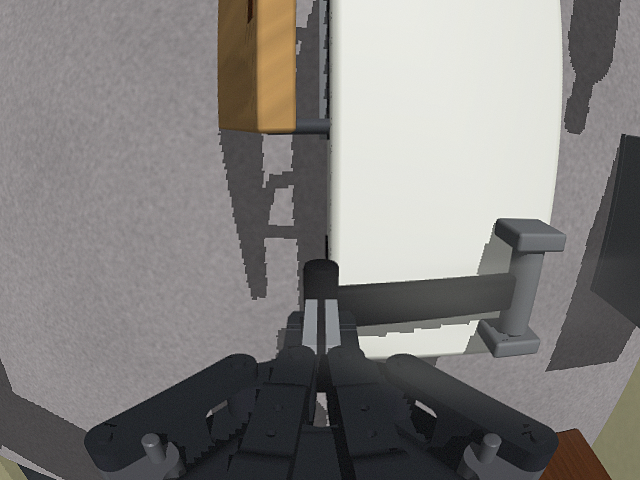

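```bash
python3 -m inch '[[[0,0,0.4],[0,0,0],0],[[0,0,0.8],[0,0,0],0],[[0,0,1.2],[0,0,0],0],[[0,0,1.5],[0,0,0],0],[[0,0,1.5],[0,0,0],0],[[0,0,1.5],[0,0,0],0]]' 60
python3 - <<'E'
from h import *
plan(b2w([-70,-76.5,131]),Rt(92.4,0))
E
```

```text
time: 13.3
tool_pos: [522.3, -329.3, 133.0]
tcp_rot: [-179.9, 0.1, 92.4]
ft_force: [-6.0, -0.1, 8.5]
finger_gap: -0.3
t 13.30 tcp [ 522.312 -329.305  132.981] [-179.861    0.129   92.429] F [-5.974 -0.11   8.485] gap -0.31528978619830866 
shift cm [ 0.047 -0.052  0.198] rotvec [-0.002  0.002  0.001]
```

```bash
for i in 1; do python3 -m inch '[[[0,0,0.1],[0,0,0],0],[[0,0,0.2],[0,0,0],0],[[0,0,0.2],[0,0,0],0],[[0,0,0.2],[0,0,0],0]]' 60; done
```

```text
time: 13.7
tool_pos: [522.3, -329.4, 131.6]
tcp_rot: [-179.9, 0.1, 92.4]
ft_force: [-8.0, 1.4, 13.0]
finger_gap: 0.4
```

```bash
python3 -m inch '[[[0,0,0.1],[0,0,0],0],[[0,0,0.2],[0,0,0],0],[[0,0,0.2],[0,0,0],0],[[0,0,0.2],[0,0,0],0]]' 60
```

```text
time: 14.1
tool_pos: [522.4, -329.5, 131.2]
tcp_rot: [-179.9, 0.2, 92.4]
ft_force: [-13.3, 4.1, 24.1]
finger_gap: -0.0
```

```bash
python3 -m inch '[[[0,-0.05,-0.05],[0,0,0],0],[[0,-0.1,-0.1],[0,0,0],0],[[0,-0.1,-0.1],[0,0,0],0],[[0,-0.1,-0.1],[0,0,0],0],[[0,-0.1,-0.1],[0,0,0],0],[[0,-0.1,-0.1],[0,0,0],0],[[0,-0.1,-0.1],[0,0,0],0]]' 60
python3 - <<'E'
from h import *
import cv2
plan(b2w([-70,-76.5,131]),Rt(92.4,0))
for n in("side","top","wrist"): cv2.imwrite(f"pics/{n}12.png",viewer.snapshot(n)[:,:,::-1])
s=cv2.imread("pics/side12.png"); cv2.imwrite("pics/s12.png",cv2.resize(s[120:300,320:510],None,fx=3.3,fy=3.3))
E
```

```text
time: 14.8
tool_pos: [522.2, -329.4, 131.5]
tcp_rot: [-180.0, 0.2, 92.4]
ft_force: [-6.8, 1.9, 16.7]
finger_gap: 0.2
t 14.80 tcp [ 522.178 -329.417  131.457] [-179.971    0.174   92.443] F [-6.811  1.925 16.702] gap 0.1778987336559333 
shift cm [ 0.057 -0.039  0.046] rotvec [-0.001  0.003  0.001]
```

View pics/s12.png

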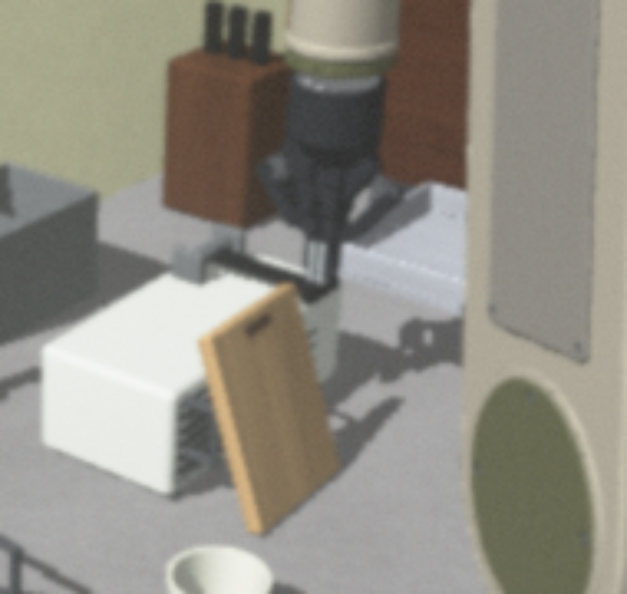

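View pics/wrist12.png

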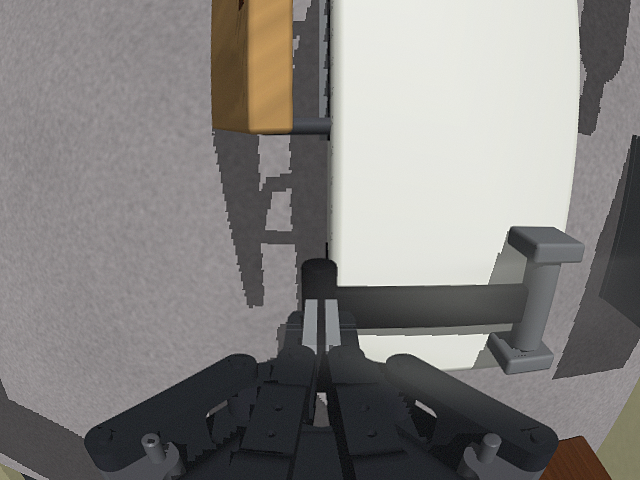

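View pics/top12.png

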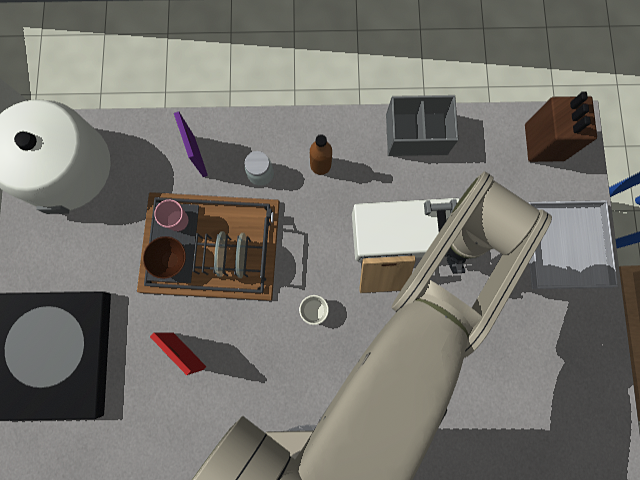

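```bash
python3 -m inch '[[[0,0,0],[0,0,0],0],[[0,0,0],[0,0,0],0],[[0,0,0],[0,0,0],0],[[0,0,0],[0,0,0],0],[[0,0,0],[0,0,0],0],[[0,0,0],[0,0,0],0]]' 60
python3 -c "
from bench import r
print(r.hand_in())"
```

```text
time: 15.55
tool_pos: [522.2, -329.4, 131.5]
tcp_rot: [-180.0, 0.2, 92.4]
ft_force: [-6.1, 2.4, 15.9]
finger_gap: 0.1
the job is handed in; nothing more can be done
None
```

The board is leaning by itself on the guard rail, and the closed fingers are holding the lever down at its end stop. I handed the job in at about 15.6 s; the hand-in gives no verdict.

- **Board:** I took it from the slot beside the bowl and set its foot on the worktop in front of the grille. The pictures put its foot about 142 mm before the blower origin and about 3 mm from the rail's middle, leaning roughly 20 degrees. It stayed put after I let go and while I pressed the lever.
- **Lever:** At the end it looked level in the pictures. The upward force had dropped near the third click, then rose sharply at the stop. I backed off slightly, and the last readings were a steady 16 N upward. I could not read the lever angle directly, so it is judged from the tool height and that force pattern.
- **Other objects:** In the last top view the dishes, cups, bottle and jar looked unmoved.

One reading I did not expect was a sideways force of about 6 N on the fingers, which I put down to friction on the cross-bar. It was holding steady.

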